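# Separate and stack two battery packs, then hold the sensor boom at its mark

## Task

Lay the spacer sheet squarely on the battery pack that lies in the check station, then set the second pack squarely on the sheet, lowering rather than dropping it. Then press the boom's lock button all the way down, take the grip tab on the boom's sensor head and pull the boom out until its pointer is level with the rider on the scale. It springs back when let go, so finish while still gripping the tab and holding the boom steady at that mark; leave the rider, the screwdriver, the bottle and the parts box where they are.

Things in the scene. Friction and masses are not known exactly. Their poses are not given: they have to be found in the camera images.
- nest (a point): Centre of the nest for the lower pack, on top of the station's aluminium base (140 x 375 mm, 10 mm high, from -300 to +75 mm in y). Axes: z up, x across, y along the pack and the boom; the boom is at -y and slides out towards +y, over the nest. Lips 6 mm high keep the pack in place. The station is fixed; its place and yaw vary.
- housing_top (a point): Centre of the top of the boom housing, a grey box on a dark post: 60 (x) x 140 (y) mm, its top 130 mm above the table, 220 mm to -y of the nest. Axes as the station's.
- lower_center (a point): Centre of the lower battery pack, a loose black hard case 38 x 105 x 24 mm (x, y, z), mass about 0.18 kg, lying in the nest, underside 10 mm and top 34 mm above the table; y along its length.
- sheet_center (a point): Centre of the loose tan spacer sheet, a stiff board 46 x 116 x 6 mm (x, y, z), about 50 g, y along its length. It starts lying on a fixed stand block (28 x 90 mm, 20 mm high), aligned with it, so 9 mm of its width overhangs on each long side. Grip it across its 46 mm width.
- upper_center (a point): Centre of the second battery pack, same as the lower: 38 x 105 x 24 mm (x, y, z), y along its length, about 0.18 kg. It starts on the other stand block (28 x 90 mm, 20 mm high), aligned with it. Grip it across its 38 mm width. Which block holds the pack and which the sheet varies. The top of the finished stack is 64 mm above the table.
- lock_top (a point): Centre of the top of the round steel lock button (24 mm across) on the boom housing, 144 mm above the table and 190 mm to -y of the nest. It is pressed straight down.
- lock (a joint): How far the lock button is pressed, in m: 0 up (boom locked), 0.009 fully down, where its top stands 5 mm above the housing. It takes about 4 N to move and stays where it is left; the boom is free from 0.007 on.
- boom_tab (a point): Centre of the grey grip tab on the black sensor head at the boom's end: 18 (x) x 24 (y) mm, from 117 to 153 mm above the table; the head below is 40 x 36 mm, 83 to 117 mm up. Home, the tab is 125 mm to -y of the nest and the head 7 mm from the housing, so grip the tab across x. Axes as the station's. The lens under the head (78 mm up) clears the finished stack.
- boom (a joint): How far the boom is pulled out, in m: 0 home, at most 0.115; grows towards the station's +y. A spring pulls it home with 3 N (home) to 4.5 N (full out), and there is about 1 N friction. It cannot be moved until the lock button is down.
- pointer (a point): Tip of the boom's thin (4 mm) dark pointer, which sticks out of the slot in the housing's +x side over the white scale ledge and moves with the boom.
- rider_mark (a point): Index edge of the brass rider (a small block 14 x 12 x 18 mm, with a thin tongue towards the pointer) on the outer edge of the scale ledge, which marks the reading wanted. Its axes are the station's; the pointer must come level with it along y.
- rider (a joint): Scale reading of the rider in m, between 0.070 and 0.105. The pointer is level with the rider when joint boom equals this value. Not to be moved.
- driver: Bystander: a screwdriver lying on the table to the left of the stand blocks.
- bottle: Bystander: a clear water bottle, 64 mm across and 200 mm high, standing to the right of the station.
- partsbox: Bystander: a grey open parts box 100 x 130 x 45 mm, beyond the station.
There are look-alikes about, which are no part of the job. What is shaped like the part that bears sheet_center but red is not meant.

How it is judged:
On the way, in this order (a step that is already met when the one before it is completed fails the run):
1. the spacer sheet lies squarely on the lower pack, let go (horizontal distance between sheet_center and lower_center below 0.01 m and angle between the y axis of sheet_center and the y axis of lower_center, either way round below 0.14 rad and angle between sheet_center's own z axis and vertical below 0.1 rad and z of sheet_center in the frame of lower_center between 0.012 and 0.018 m and contact force between sheet and lower above 0.1 N and contact force between the fingers and sheet below 0.05 N), for 0.2 s.
2. the second pack lies squarely on the sheet, let go (horizontal distance between upper_center and sheet_center below 0.01 m and angle between the y axis of upper_center and the y axis of sheet_center, either way round below 0.14 rad and angle between upper_center's own z axis and vertical below 0.1 rad and z of upper_center in the frame of sheet_center between 0.012 and 0.018 m and contact force between upper and sheet above 0.1 N and contact force between the fingers and upper below 0.05 N), for 0.2 s.
3. the lock button is pressed down while the boom is still home (value of joint lock above 0.007 m and value of joint boom below 0.006 m), for 0.1 s.
At the end, for the whole second after the job is handed in: Lower pack in its nest, sheet on it and second pack on the sheet, each within 10 mm and 8 degrees of the one below, flat and untouched by the fingers; lock button down; the fingers grip the boom and hold it still with the pointer within 3 mm of the rider (all of step 1 and all of step 2 and horizontal distance between lower_center and nest below 0.006 m and angle between lower_center's own z axis and vertical below 0.1 rad and value of joint lock above 0.007 m and y of pointer in the frame of rider_mark between -0.003 and 0.003 m and velocity of joint boom between -0.01 and 0.01 m/s and contact force between the fingers and boom above 1.5 N and contact force between boom and upper below 0.05 N); the arm keeps its last pose, push and grip.
It fails at once if a bystander was pushed more than 20 mm (distance of any of driver, bottle, partsbox from where it was at the start of the episode above 0.02 m).
It fails at once if the rider was shifted more than 3 mm (distance of rider_mark from where it was at the start of the episode above 0.003 m).
It fails at once if the pack was dropped (falls free faster than 0.5 m/s, about 13 mm) (linear speed of upper above 0.5 m/s and contact force between the fingers and upper below 0.05 N).
It also fails if it takes over 64 s, if anything falls off the work surface, if the arm or the gripper's body presses on something with over 40 N, if the wrist force passes 120 N, or if a joint passes its speed limit or range.

## Robot

A 6-joint arm with a two-finger parallel gripper is mounted at the origin on the work surface. World frame = base frame: x ahead of the robot, y to its left, z up, the work surface at z = 0. Lengths are in m, angles in rad, forces in N, time in s.
With the tool pointing down it reaches from about 0.375 to 0.975 m from the base axis. Payload 3.8 kg.
Tool frame: the origin (TCP) lies midway between the tips of the shut fingers; the grasp point (between the pads) lies 19 mm behind it; z points along the fingers, y is the line along which they close (so a half turn about z gives the same grasp; the last joint's range is limited). The gripper opens to 88 mm and grips with 3 to 60 N. Pads are 18 mm wide; open, the fingers measure 123 mm over their backs; the gripper's body (75 mm by 187 mm) begins 45 mm behind the grasp point.
Start: joints at [1.093, 0.264, 1.604, -0, 1.274, -0.037], TCP at [0.288, 0.61, 0.239] pointing down, gripper open.
Joint ranges: [-2.63, 2.63], [-0.94, 2.18], [0.31, 2.57], [-1.31, 4.45], [0, 2.66], [-2.55, 2.55]. Speed limits (rad/s): [2.57, 2.57, 3.14, 3.14, 3.14, 3.14].

## Interface

Orientations are given as a rotation vector (axis times angle).
In Python, from cell import manip, inverse_kinematics, cams, order gives the robot as it stands. Calls block until the motion is done:
- manip.move_pose(position, orientation): joint-space move of the TCP to a pose.
- manip.move_linear(position, rate=0.15, rot=None): straight line of the TCP; rot=None keeps the orientation; rate is the mean speed in m/s.
- manip.set_joints(angles): joint-space move.
- manip.set_gripper(opening, force=None): finger opening in m; force is the grip in N (None keeps the last); returns when the fingers have stopped.
- manip.dwell(seconds).
- inverse_kinematics(position, orientation): joint angles nearest the present ones, or None.
- manip.state(): the state.
- cams.capture(name): name is "side" or "top" or "wrist"; returns a dict with "image" (384x512x3 uint8, blue, green, red), "z_map" (384x512 float32, m along the optical axis (not along the pixel's ray), 0 where there is no reading), "intrinsics" (3x3 intrinsics, pixels), "k1" (the pictures are not rectified: a ray, as slopes to the right and down, at radius r is drawn at 1 + k1 r^2 times it, then the intrinsics apply), "position" and "orientation" of the camera in the world; the wrist camera has in their place "T_tool_cam" (4x4, takes a point from camera to tool coordinates, whose origin is the TCP and whose axes are the flange's). Camera axes: x right, y down, z forward; pixel columns grow to the right and rows downward; lengths in m; the calibration is good to about 2 mm. A picture is of the moment at which its call begins: read the wrist's pose just before it.
A pose or a line that the arm cannot do raises manip.IKError and nothing moves.
- order.close_job(): hands the job in; it is judged then, once.
The state is a dict: "clock": time; "joint_pos": joint angles; "joint_velocities": joint speeds; "tau": joint torques, N m; "tool_pos": TCP position; "tcp_rot": TCP orientation; "contact_force": force on the tool from outside, world axes, zero at the start; "moment": the same for the moment, N m; "gripper_width": finger opening in m; "grasp_force": force on a finger pad.
Only numpy, scipy, OpenCV 4.12 (cv2) and the standard library are available. Lean on these libraries where they do the work, as an engineer would, in place of code of your own. Each camera call takes 0.05 s, during which the arm holds its last target. There are 200 camera calls.

## Working session

There is one attempt and no reset: what is moved stays moved. The work goes in short steps, each a Python script; the robot and the scene stay as the last script left them, time stands still between calls to the robot, and variables do not carry over. Pictures are saved under pics/ and viewed, at most 10 in all, crops included, and the job is handed in when it is done.

```bash
ls; mkdir -p pics; python3 - <<'E'
from cell import manip, cams
import cv2,numpy as np,pickle
for n in ("top","side"):
    c=cams.capture(n); cv2.imwrite(f"pics/{n}0.png",cv2.resize(c["image"],(800,600),interpolation=cv2.INTER_CUBIC)); pickle.dump(c,open(f"{n}0.pkl","wb"))
    print(n,c["position"],c["orientation"],c["intrinsics"],c["k1"])
print(manip.state())
E
```

```text
pics
top [ 0.35989017 -0.00944679  1.11267456] [-2.13293189  2.09363272 -0.17694205] [[400.0257887    0.         258.05626292]
 [  0.         400.0257887  187.10593972]
 [  0.           0.           1.        ]] -0.05639754605212248
side [0.34648387 0.64050474 0.8632606 ] [-0.38920241  2.79870433 -1.08421307] [[404.96764274   0.         259.84279756]
 [  0.         404.96764274 195.36517782]
 [  0.           0.           1.        ]] -0.019669407291694186
{'clock': 0.1, 'joint_pos': array([ 1.09310375e+00,  2.64629408e-01,  1.60519924e+00, -1.70140993e-05,
        1.27370268e+00, -3.68942828e-02]), 'joint_velocities': array([-0.00196913, -0.0023956 , -0.00330649, -0.00013106, -0.00018339,
       -0.00048931]), 'tau': array([ 2.16089325e-04, -5.03615570e+01, -3.58071506e+01,  7.30091287e-02,
        2.34217232e-02, -4.80712856e-05]), 'tool_pos': array([0.28771229, 0.60992086, 0.23756576]), 'tcp_rot': array([-6.86699886e-01, -3.06513268e+00,  2.95106918e-03]), 'contact_force': array([-0.02952947, -0.02285657, -1.01308111]), 'moment': array([-0.0016507 , -0.02262941, -0.01644642]), 'grasp_force': 0.0, 'gripper_width': 0.08783679214878791}
```

View pics/top0.png

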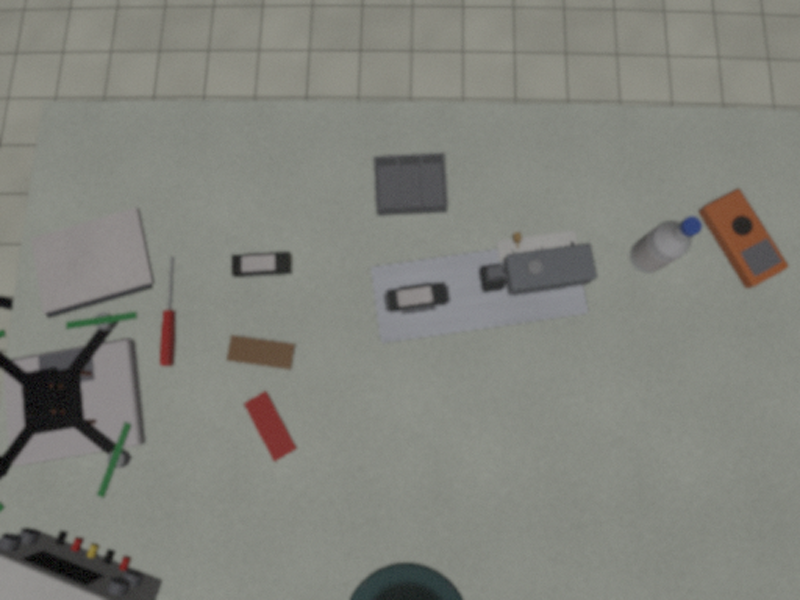

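View pics/side0.png

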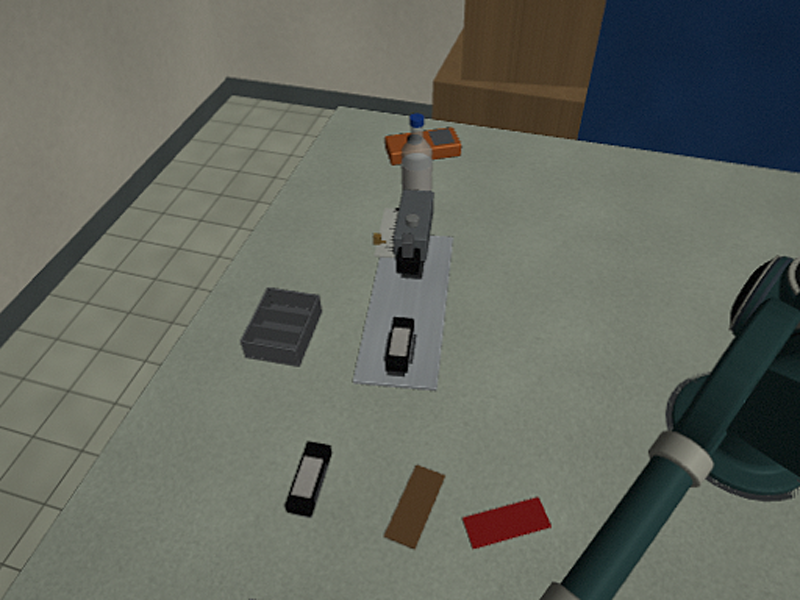

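The top picture shows the second pack at (262,264), the tan sheet at (261,352) and the lower pack at (417,297). The housing is at (550,268), the button at (536,267), the tab and head at (495,277) and the rider at (517,237). The red look-alike is at (270,426). The side picture agrees with this.

```bash
cat > h.py <<'E'
import numpy as np, cv2, pickle
from scipy.spatial.transform import Rotation as R
def campose(c,st=None):
    if "position" in c: return np.array(c["position"]),R.from_rotvec(c["orientation"]).as_matrix()
    Rt=R.from_rotvec(st["tcp_rot"]).as_matrix(); T=c["T_tool_cam"]
    return st["tool_pos"]+Rt@T[:3,3], Rt@T[:3,:3]
def pix2plane(c,uv,z,st=None):
    """native pixels (N,2) -> world points on plane z"""
    K=c["intrinsics"]; uv=np.atleast_2d(uv).astype(float)
    d=(uv-[K[0,2],K[1,2]])/[K[0,0],K[1,1]]; s=d.copy()
    for _ in range(8): s=d/(1+c["k1"]*(s**2).sum(1,keepdims=True))
    p,Rm=campose(c,st); ray=np.c_[s,np.ones(len(s))]@Rm.T
    return p+ray*((z-p[2])/ray[:,2])[:,None]
def rect(c,mask,seed,z,st=None):
    """blob at/nearest native seed -> centre, yaw of long axis, sizes"""
    n,l,stt,cen=cv2.connectedComponentsWithStats(mask.astype(np.uint8))
    ok=[i for i in range(1,n) if stt[i,4]>40]
    i=min(ok,key=lambda i:np.hypot(*(cen[i]-seed)))
    cnt=max(cv2.findContours((l==i).astype(np.uint8),cv2.RETR_EXTERNAL,cv2.CHAIN_APPROX_NONE)[0],key=len)[:,0]
    w=pix2plane(c,cnt,z,st)[:,:2]
    (cx,cy),(a,b),ang=cv2.minAreaRect((w*1000).astype(np.float32))
    if a<b: ang+=90
    return np.array([cx,cy])/1000,np.deg2rad((ang)%180),sorted((a,b))
def tan(im):
    b,g,r=[im[...,i].astype(int) for i in range(3)]; return (r-b>25)&(g-b>5)&(r<190)
def dark(im,t=70): return im.max(2)<t
def down(yaw):
    """tool down, tool y (closing line) at world yaw"""
    y=np.array([np.cos(yaw),np.sin(yaw),0]); z=np.array([0,0,-1.]); return R.from_matrix(np.c_[np.cross(y,z),y,z]).as_rotvec()
E
python3 - <<'E'
from h import *
for n,sd in (("top",dict(sheet=(261,352),upper=(262,264),lower=(417,297))),("side",dict(sheet=(415,507),upper=(308,479),lower=(400,346)))):
    c=pickle.load(open(f"{n}0.pkl","rb")); im=c["image"]
    for k,z in (("sheet",.026),("upper",.044),("lower",.034)):
        s=np.array(sd[k])*.64
        try:print(n,k,rect(c,tan(im) if k=="sheet" else dark(im,65),s,z), pix2plane(c,s,z)[0])
        except Exception as e: print(n,k,e)
c=pickle.load(open("top0.pkl","rb"))
for k,p,z in (("button",(536,267),.144),("tab",(497,276),.153),("rider",(517,237),.04)): print(k,pix2plane(c,np.array(p)*.64,z)[0])
b=np.array([(506,254),(590,245),(596,281),(510,294)])*.64
print(pix2plane(c,b,.13)); base=np.array([(372,267),(380,341),(588,313)])*.64; print(pix2plane(c,base,.01))
from cell import cams;w=cams.capture("wrist");print(w["T_tool_cam"],w["intrinsics"])
E
```

```text
top sheet (array([0.45655603, 0.26434924]), np.float64(1.4600113554506358), [42.27776336669922, 111.68305206298828]) [0.4557867  0.26252962 0.026     ]
top upper (array([0.6130838 , 0.22980821]), np.float64(0.015340835692589615), [25.001419067382812, 34.06764221191406]) [0.60976892 0.265987   0.044     ]
top lower (array([ 0.56339746, -0.04763451]), np.float64(0.011584211867842866), [21.942319869995117, 33.56525802612305]) [ 0.55691604 -0.00901751  0.034     ]
side sheet (array([0.45462964, 0.26601764]), np.float64(1.4528553084435385), [45.25698471069336, 115.25489807128906]) [0.45339897 0.26962982 0.026     ]
side upper (array([0.60775415, 0.27548492]), np.float64(1.6486747054660282), [41.37777328491211, 110.63838195800781]) [0.60724607 0.27871335 0.044     ]
side lower (array([0.55377783, 0.00395233]), np.float64(1.7439803609022044), [45.931182861328125, 125.13894653320312]) [0.55305094 0.00636959 0.034     ]
button [ 0.58841396 -0.19720852  0.144     ]
tab [ 0.57077094 -0.13398248  0.153     ]
rider [ 0.66705127 -0.1847539   0.04      ]
[[ 0.61248234 -0.1518235   0.13      ]
 [ 0.6298936  -0.28853583  0.13      ]
 [ 0.57030642 -0.29600209  0.13      ]
 [ 0.54675074 -0.15749849  0.13      ]]
[[ 0.61518048  0.07341083  0.01      ]
 [ 0.48094589  0.0552297   0.01      ]
 [ 0.53740914 -0.31449992  0.01      ]]
[[-1.58396668e-04 -9.59095929e-01 -2.83081215e-01  7.34596433e-02]
 [ 9.99999976e-01 -1.95341743e-04  1.02284451e-04 -2.46844737e-04]
 [-1.53398179e-04 -2.83081192e-01  9.59095936e-01 -1.46465353e-01]
 [ 0.00000000e+00  0.00000000e+00  0.00000000e+00  1.00000000e+00]] [[298.27523045   0.         255.41790417]
 [  0.         298.27523045 189.3410451 ]
 [  0.           0.           1.        ]]
```

```bash
python3 - <<'E'
from h import *
from cell import manip, cams, inverse_kinematics
for y in (0,np.pi): print(inverse_kinematics([.53,.29,.22],down(y)),inverse_kinematics([.56,-.19,.22],down(y+.15)))
manip.move_pose([.53,.29,.22],down(0))
manip.dwell(.3)
st=manip.state(); c=cams.capture("wrist"); pickle.dump((c,st),open("w1.pkl","wb")); cv2.imwrite("pics/w1.png",cv2.resize(c["image"],(800,600)))
im=c["image"]; print(st["clock"],st["tool_pos"])
from cv2 import projectPoints
for k,p,z in (("sheet",(.455,.265),.026),("upper",(.609,.272),.044)):
    cp,Rm=campose(c,st); q=Rm.T@(np.array([*p,z])-cp); uv=(c["intrinsics"]@(q/q[2]))[:2]
    print(k,uv*1.5625,rect(c,tan(im) if k=="sheet" else dark(im,65),uv,z,st))
E
```

```text
[ 4.59441274e-01  1.43620281e-01  1.78243292e+00 -4.44089210e-16
  1.21553945e+00  4.59441274e-01] [-3.69217281e-01  1.19578895e-01  1.80952149e+00 -4.44089210e-16
  1.21249227e+00 -5.19217281e-01]
None None
1.9417 [0.52968297 0.29078008 0.21998155]
sheet [301.50209608 293.66152482] (array([0.45480014, 0.26538785]), np.float64(1.4533176332087763), [46.06294250488281, 116.73056030273438])
upper [510.02639036 291.50231307] (array([0.52973456, 0.14954041]), np.float64(0.0007209221283479782), [353.5014343261719, 748.8540649414062])
```

View pics/w1.png

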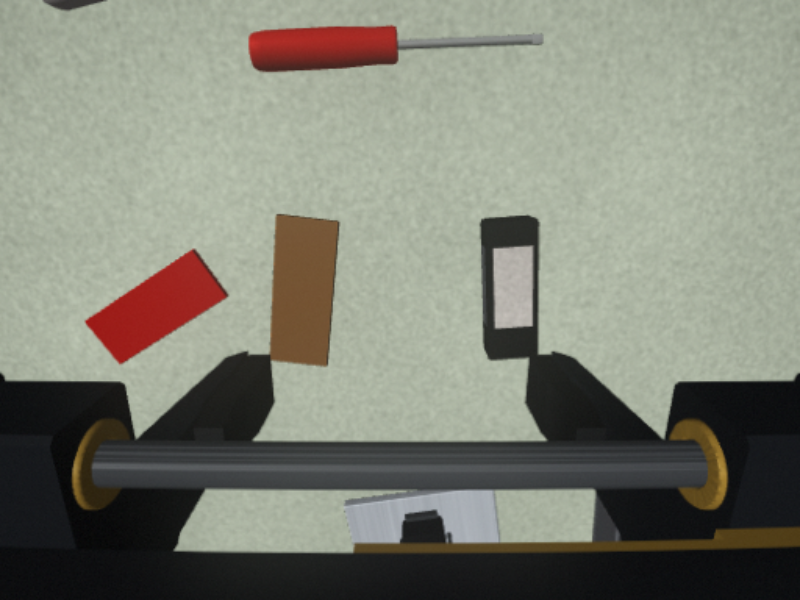

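The wrist picture shows the tan sheet centred at (305,290). Its measured size of 46.1 x 116.7 mm matches the real one. The second pack is at (510,288), partly merged with a finger. Next I take closer views of the second pack, the lower pack and the boom with its scale.

```bash
python3 - <<'E'
from h import *
from cell import manip, cams
for n,p,y in (("upper",(.609,.31,.22),.07),("lower",(.556,.05,.22),.15),("boom",(.63,-.13,.27),.15)):
    manip.move_pose(p,down(y)); manip.dwell(.3)
    st=manip.state(); c=cams.capture("wrist"); pickle.dump((c,st),open(f"w_{n}.pkl","wb"))
    cv2.imwrite(f"pics/w_{n}.png",c["image"])
    print(n,st["clock"],st["tool_pos"])
a,b=[cv2.imread(f"pics/w_{n}.png") for n in ("upper","lower")]
cv2.imwrite("pics/ab.png",np.hstack([cv2.resize(i[60:260,156:356],(400,400),interpolation=cv2.INTER_CUBIC) for i in (a,b)]))
cv2.imwrite("pics/boom.png",cv2.resize(cv2.imread("pics/w_boom.png"),(800,600)))
E
```

```text
upper 2.7167 [0.60822269 0.30995306 0.2203046 ]
lower 4.1 [0.55625661 0.05092544 0.21986735]
boom 5.2667 [ 0.62965318 -0.12855273  0.26974931]
```

View pics/ab.png

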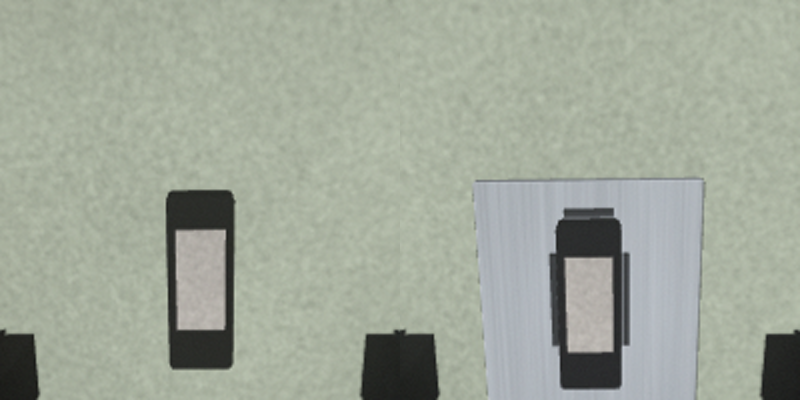

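View pics/boom.png

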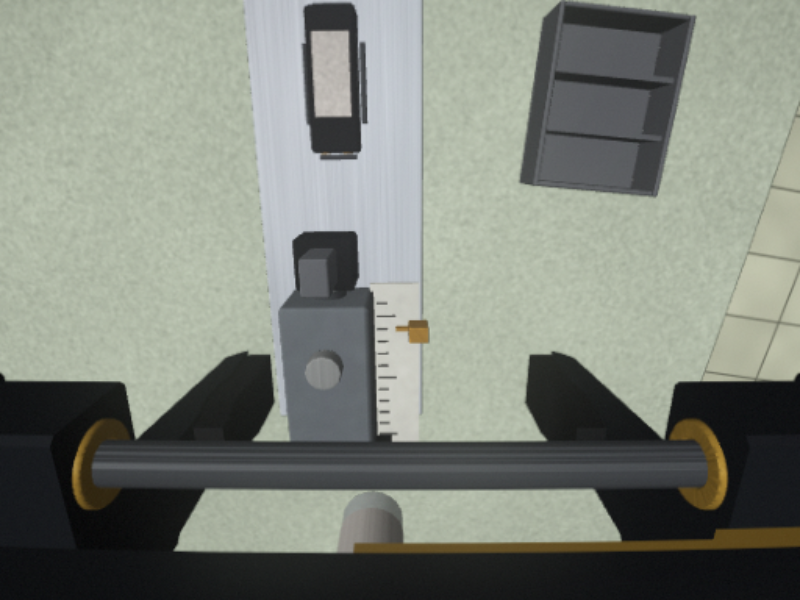

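The crops show the second pack's label centred at (200,280) and the lower pack's label at (589,304), both centred on their packs. In the boom picture the button is at (323,370) and the tab at (317,273). The rider's tongue is at (402,328) and the pointer, home, is near (384,436), partly hidden by the gripper rail.

```bash
python3 - <<'E'
from h import *
def label(im): 
    b,g,r=[im[...,i].astype(int) for i in range(3)]; return (r>=g-2)&(r>120)&(r-b<40)
for n,z,seed in (("upper",.044,(156+100,60+140)),("lower",.034,(156+94.5,60+152))):
    c,st=pickle.load(open(f"w_{n}.pkl","rb"))
    print(n,rect(c,label(c["image"]),seed,z,st),rect(c,dark(c["image"],75),seed,z,st))
c,st=pickle.load(open("w_boom.pkl","rb"))
s=.64
P=lambda p,z:pix2plane(c,np.array(p)*s,z,st)[:,:2]
cp,Rm=campose(c,st)
print("lower again",rect(c,label(c["image"]),(331*s,73*s),.034,st))
print("button",P((323,369),.144),"tab front top",P([(302,249),(335,249)],.153))
print("housing +x top edge",P([(371,292),(375,430)],.13), "front",P([(284,307),(372,291)],.13))
# ledge height from the depth map
def pt(p):
    u=int(p[0]*s);v=int(p[1]*s);zz=np.median(c["z_map"][v-1:v+2,u-1:u+2]);
    g=pix2plane(c,[(u,v)],0,st)[0]-cp; f=zz/(Rm.T@g)[2]; return cp+g*f
print("ledge",pt((405,300)),pt((405,370)),pt((405,410)),"rider top",pt((419,327)),"housing",pt((330,400)))
im=c["image"][int(270*s):int(448*s),int(360*s):int(440*s)]; print(im.shape)
cv2.imwrite("pics/scale.png",cv2.resize(im,None,fx=5,fy=5,interpolation=cv2.INTER_CUBIC))
E
```

```text
upper (array([0.61067468, 0.27505005]), np.float64(1.6529505770437185), [27.702367782592773, 59.17784118652344]) (array([0.61074725, 0.27398657]), np.float64(1.6489064837046492), [37.25419616699219, 105.9881362915039])
lower (array([ 0.55789392, -0.00317857]), np.float64(1.7336154877424272), [27.75261878967285, 58.687843322753906]) (array([ 0.55606213, -0.00392717]), np.float64(1.7322696093512853), [41.0545768737793, 106.7013168334961])
lower again (array([ 0.5576394 , -0.00311421]), np.float64(1.7326189162177628), [28.233245849609375, 59.48082733154297])
button [[ 0.58943199 -0.19133181]] tab front top [[ 0.57056448 -0.11389952]
 [ 0.5892818  -0.11106021]]
housing +x top edge [[ 0.61266565 -0.14002289]
 [ 0.62890482 -0.23939135]] front [[ 0.55842142 -0.15850409]
 [ 0.6132077  -0.1392685 ]]
ledge [ 0.63718775 -0.15448425  0.0883751 ] [ 0.64571338 -0.2090234   0.08855865] [ 0.65119417 -0.24402705  0.08815334] rider top [ 0.64909558 -0.16734667  0.10539232] housing [ 0.59497212 -0.22044634  0.13059234]
(114, 51, 3)
```

View pics/scale.png

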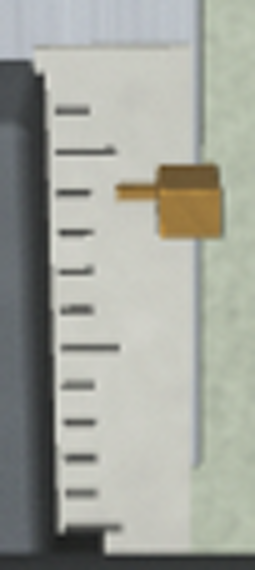

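The scale crop has ticks every 10 mm, with 0 at row 527 and 90 at row 192. The rider's tongue is at row 191, so it reads about 90 before allowing for parallax. Next I look from straight above the rider and then the pointer to remove the parallax.

```bash
python3 - <<'E'
from h import *
from cell import manip, cams
yaw=1.7329; u=np.array([np.cos(yaw),np.sin(yaw)]); ex=np.array([u[1],-u[0]]); nest=np.array([.5577,-.0032])
tiles=[]
for n,sy in (("rid",-.162),("ptr",-.25)):
    t=nest+ex*.06+u*(sy-.0735)
    manip.move_pose([*t,.27],down(yaw-np.pi/2)); manip.dwell(.3)
    st=manip.state(); c=cams.capture("wrist"); pickle.dump((c,st),open(f"w_{n}.pkl","wb"))
    cp,Rm=campose(c,st); print(n,st["clock"],"cam station y",(cp[:2]-nest)@u,"z",cp[2])
    g=nest+ex*.06+u*sy; q=Rm.T@(np.array([*g,.09])-cp); uv=(c["intrinsics"]@(q/q[2]))[:2].astype(int); u0,v0=uv-40; print("crop org",u0,v0)
    tiles.append(cv2.resize(c["image"][max(v0,0):max(v0,0)+80,u0:u0+80],(400,400),interpolation=cv2.INTER_CUBIC))
cv2.imwrite("pics/rp.png",np.hstack(tiles))
E
```

```text
rid 6.1 cam station y -0.16136710530922865 z 0.41675779755063214
crop org 215 62
ptr 6.8917 cam station y -0.2493332418114144 z 0.4168255867151611
crop org 215 62
```

View pics/rp.png

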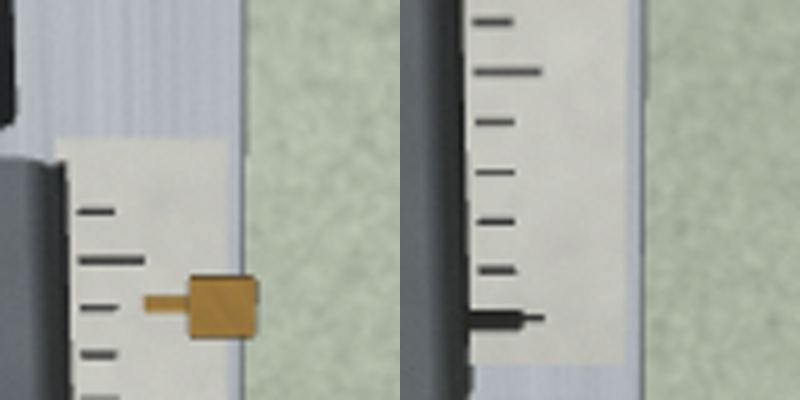

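Seen from straight above, the tongue reads about 90.7 on the scale and the pointer about 0, so the boom must come out 91 mm. Next I place the sheet.

```bash
cat > sheet.py <<'E'
from h import *
from cell import manip, cams
S=np.array([.4548,.2654]); L=np.array([.5577,-.0032]); a=1.4533-np.pi/2; b=1.7329-np.pi/2
manip.set_gripper(.075)
manip.move_pose([*S,.12],down(a))
manip.move_linear([*S,.008]); manip.dwell(.2)
manip.set_gripper(.03,12); s=manip.state(); print(s["gripper_width"],s["grasp_force"],s["tool_pos"])
manip.move_linear([*S,.12],.2)
manip.move_pose([*L,.11],down(b)); manip.dwell(.2)
print(manip.state()["tool_pos"],manip.state()["gripper_width"])
manip.move_linear([*L,.04],.15); manip.move_linear([*L,.0225],.04); manip.dwell(.3)
s=manip.state();print(s["tool_pos"],s["contact_force"])
manip.set_gripper(.065); manip.dwell(.2)
manip.move_linear([*L,.12],.2)
u=np.array([np.cos(1.7329),np.sin(1.7329)])
manip.move_pose([*(L+u*.05),.22],down(b)); manip.dwell(.25)
st=manip.state(); c=cams.capture("wrist"); pickle.dump((c,st),open("w_placed.pkl","wb"))
print(st["clock"],rect(c,tan(c["image"]),(250,212),.040,st))
E
python3 sheet.py
```

```text
0.04561128968188694 12.000043652951717 [0.45484052 0.26544376 0.00808805]
[ 0.55750491 -0.00197475  0.10992399] 0.045784085516362476
[ 0.55769549 -0.00320983  0.02249693] [-0.63021358 -0.31118332 -1.08724813]
16.8583 (array([ 0.556948  , -0.00315109]), np.float64(1.7323440946380235), [45.620399475097656, 114.7464828491211])
```

```bash
cat > pack.py <<'E'
from h import *
from cell import manip, cams
S=np.array([.6107,.2748]); L=np.array([.5572,-.0032]); a=1.652-np.pi/2; b=1.7326-np.pi/2
manip.move_pose([*S,.12],down(a))
manip.move_linear([*S,.024]); manip.dwell(.2)
manip.set_gripper(.02,25); s=manip.state(); print(s["gripper_width"],s["grasp_force"],s["tool_pos"])
manip.move_linear([*S,.13],.15)
manip.move_pose([*L,.13],down(b)); manip.dwell(.3)
print(manip.state()["tool_pos"],manip.state()["gripper_width"])
manip.move_linear([*L,.06],.12); manip.move_linear([*L,.0445],.03); manip.dwell(.3)
s=manip.state();print(s["tool_pos"],s["contact_force"])
manip.set_gripper(.06); manip.dwell(.2)
manip.move_linear([*L,.13],.2)
u=np.array([np.cos(1.7329),np.sin(1.7329)])
manip.move_pose([*(L+u*.05),.22],down(b)); manip.dwell(.25)
st=manip.state(); c=cams.capture("wrist"); pickle.dump((c,st),open("w_placed2.pkl","wb")); im=c["image"]
B,G,Rr=[im[...,i].astype(int) for i in range(3)]; lab=(Rr>=G-2)&(Rr>120)&(Rr-B<40)
print(st["clock"],rect(c,lab,(250,200),.064,st))
cv2.imwrite("pics/placed2.png",cv2.resize(im[60:300,130:390],None,fx=2,fy=2))
E
python3 pack.py
```

```text
0.038146440364476314 24.999416945502162 [0.61074756 0.27487687 0.02410679]
[ 0.55752595 -0.00228288  0.12998812] 0.03804869060888791
[ 0.55722413 -0.00320169  0.04452171] [ 0.39939066  0.28646772 -1.89237533]
25.4 (array([ 0.55681897, -0.00317423]), np.float64(1.7329060049832734), [27.59773826599121, 58.12059783935547])
```

View pics/placed2.png

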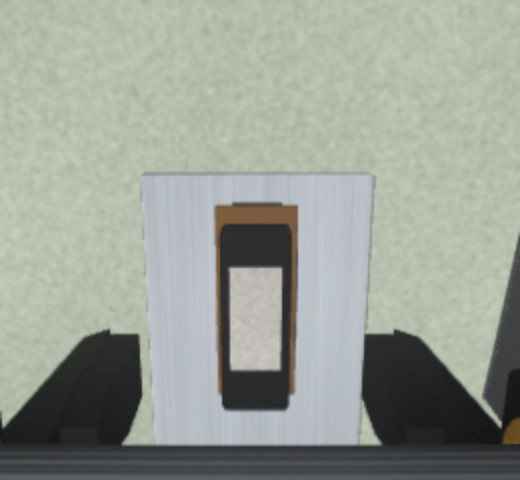

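The second pack lies squarely on the sheet, with its label at (256,318) and the sheet's rim even on both sides. Next I press the lock and pull the boom.

```bash
cat > boom.py <<'E'
from h import *
from cell import manip, cams
yaw=1.7329; u=np.array([np.cos(yaw),np.sin(yaw)]); N=np.array([.5577,-.0032]); o=down(yaw-np.pi/2)
B=N-.19*u+[.0005,-.0003]; T=N-.125*u+[.0005,0]
manip.set_gripper(0)
manip.move_pose([*B,.19],o); manip.dwell(.2)
manip.move_linear([*B,.148],.1)
for z in np.arange(.146,.1335,-.0015):
    manip.move_linear([*B,z],.03); s=manip.state(); print(round(z,4),s["tool_pos"][2].round(4),s["contact_force"].round(1))
    if abs(s["contact_force"][2])>25: break
manip.dwell(.2); manip.move_linear([*B,.20],.15)
manip.set_gripper(.06)
manip.move_pose([*T,.20],o); manip.dwell(.2)
manip.move_linear([*T,.121],.12); manip.dwell(.2)
print(manip.state()["contact_force"].round(1))
manip.set_gripper(.005,35); manip.dwell(.2)
s=manip.state(); print(s["gripper_width"],s["grasp_force"],s["tool_pos"],s["contact_force"].round(1))
p=s["tool_pos"].copy(); t=np.array([*T,.121]); t[:2]+=u*((p[:2]-T)@u)
np.save("grip.npy",p); print("station y of grip",(p[:2]-N)@u)
manip.move_linear([*(T+.091*u),.121],.08); manip.dwell(.4)
s=manip.state(); print(s["clock"],s["gripper_width"],"moved",(s["tool_pos"]-p)[:2]@u,s["contact_force"].round(1),s["tool_pos"])
for n in ("top","side"): pickle.dump(cams.capture(n),open(f"{n}1.pkl","wb"))
c=cams.capture("wrist")
a=pickle.load(open("top1.pkl","rb"))["image"]; b=pickle.load(open("side1.pkl","rb"))["image"]
cv2.imwrite("pics/fin.png",np.hstack([cv2.resize(a[140:190,300:380],(400,250),interpolation=3),cv2.resize(b[115:195,205:285],(400,400),interpolation=3)[:250]]) if 0 else np.hstack([cv2.resize(a[130:210,290:370],(400,400),interpolation=cv2.INTER_CUBIC),cv2.resize(b[125:205,215:295],(400,400),interpolation=cv2.INTER_CUBIC)]))
E
python3 boom.py
```

```text
0.146 0.1465 [-0.  -0.2  0.9]
0.1445 0.1446 [0.7 0.1 0.3]
0.143 0.1433 [-1.  -0.3  1.7]
0.1415 0.1418 [-1.5  0.2  3.2]
0.14 0.14 [-0.1 -0.6  2.3]
0.1385 0.1384 [0.2 0.3 2.1]
0.137 0.1369 [ 1.4 -1.4  1.6]
0.1355 0.1355 [ 0.9 -1.3  2.8]
0.134 0.1352 [-1.7  0.4  9.2]
[ 0.8 -0.8 -0. ]
0.01766437038723519 35.00039474107325 [ 0.5785767 -0.1264975  0.120949 ] [ 1.6  0.4 -1.5]
station y of grip -0.12505045116230235
36.3083 0.017729229237221998 moved 0.09076233693700832 [ 3.5 -3.4 -4.9] [ 0.563865   -0.03693539  0.12097192]
```

View pics/fin.png

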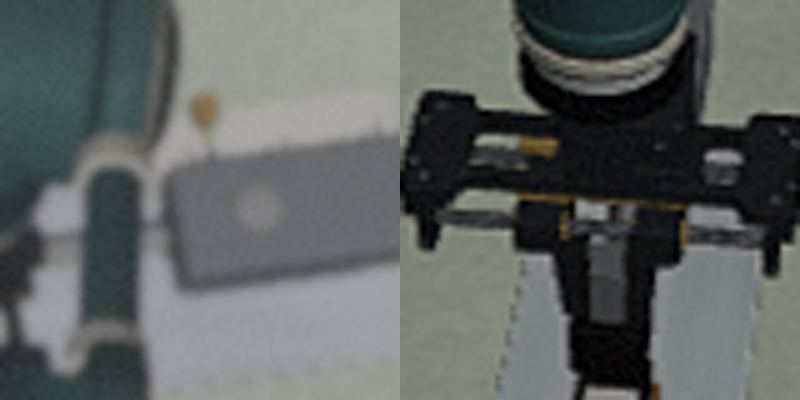

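In the top crop the pointer tip at (211,148) lines up with the rider's tongue at (205,108) along the station's x axis, to about 1 mm. The grip has not slipped.

```bash
python3 - <<'E'
from cell import manip, order
s=manip.state(); print(s["tool_pos"],s["grasp_force"],s["clock"])
print(order.close_job())
E
```

```text
[ 0.56389353 -0.03695218  0.12097531] 35.00020617619157 36.4583
the job is handed in; nothing more can be done
None
```

The job is handed in at 36.5 s; the judge's result was not shown. The stack is square, the lock is down, and the gripper holds the boom about 91 mm out, with the pointer level with the rider to about 1 mm in the last top picture.

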